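# Hold the pepper mill ready over the dish of the shielded kitchen scale

## Robot

A 7-joint arm with a two-finger parallel gripper is mounted at the origin on a cart in front of the work surface, level with it; the furniture and walls round the work are solid. World frame = base frame: x ahead of the robot, y to its left, z up, the work surface at z = 0. Lengths are in m, angles in rad, forces in N, time in s.
With the tool pointing down it reaches from about 0.4 to 0.925 m from the base axis. Payload 5.6 kg.
Tool frame: the origin (TCP) lies at the centre of the arm's flange, where the gripper is bolted on; the fingertips stand 173 mm ahead of it and the grasp point (between the pads) lies 155 mm ahead of it; z points along the fingers, y is the line along which they close (so a half turn about z gives the same grasp; the last joint's range is limited). The gripper opens to 85 mm and grips with 20 to 120 N. Pads are 22 mm wide; open, the fingers measure 114 mm over their backs; the gripper's body (76 mm by 85 mm) begins 54 mm behind the grasp point. The pads swing forward as they close: fully open they stand 13 mm farther back than shut.
Start: joints at [1.3, 0.468, -0.012, 1.603, 0.006, 1.071, -0.056], TCP at [0.147, -0.633, 0.405] pointing down, gripper open.
Joint ranges: [-2.53, 2.53], [-0.31, 2.02], [-1.57, 1.55], [0.28, 2.44], [-1.29, 4.43], [0.15, 1.84], [-2.92, 2.92]. Speed limits (rad/s): [2.57, 2.57, 3.14, 3.14, 3.14, 3.14, 3.14].

## Interface

Orientations are given as a 3x3 rotation matrix whose columns are the frame's x, y, z axes.
In Python, from station import env, get_image gives the robot as it stands.
- The arm moves only by the shell command python3 -m crank 'ROWS' [FORCE]. ROWS is JSON, a list of rows, each an object with "translation": the shift along the tool's x, y, z scaled (see below), a list of three; "rotation": the turn, a rotation vector about the tool's x, y, z scaled (see below), a list of three; "gripper": the gripper's target within -1 to 1 (fully open at 1, half-way at 0, shut at -1). In form: [{"translation": [x, y, z], "rotation": [wx, wy, wz], "gripper": gripper}, ...]. A call has 1 to 10 rows; each row shifts and turns the commanded pose from where the row before left it, along the tool's axes as they then stand; what a row does not reach is not made up. The controller multiplies each number of a shift by 300 mm and each number of a turn by 180 degrees. A row lasts 1/10 s, in which the tool goes at most 50 mm and 8.59 degrees, less where a joint would pass 70% of its speed; a pose out of reach is approached as far as the arm can. A call with a number of a shift or a turn outside -1 to 1 is refused whole. A call with a gripper value outside its range is refused whole. The fingers move at their own pace and stop on an object; FORCE is the grip in N (left out, the last holds). Time passes only in rows, so rows that do not move let the fingers close. It gives the time, the measured TCP pose, the force, the opening and the grip force at its end, in the units of the state.
- env.read_state(): the state, without advancing time (a new reading comes with each control period).
- get_image(name): name is "side" or "top"; returns a dict with "frame" (480x640x3 uint8, blue, green, red), "fx", "fy", "cx", "cy" (pixels), "position" and "rotation" of the camera in the world. Camera axes: x right, y down, z forward; pixel columns grow to the right and rows downward; lengths in m; the calibration is good to about 2 mm. A picture is of the moment at which its call begins. There is no depth.
- env.hand_in(): hands the job in; it is judged then, once.
The state is a dict: "time_s": time; "joints": joint angles; "joint_vel": joint speeds; "tau": joint torques, N m; "ee_pos": TCP position; "ee_rot": TCP orientation; "ft_force": force on the tool from outside, world axes, zero at the start; "moment": the same for the moment, N m; "gripper_width": finger opening in m; "grasp_force": force on a finger pad.
Only numpy, scipy, OpenCV 4.12 (cv2) and the standard library are available. Lean on these libraries where they do the work, as an engineer would, in place of code of your own. Each camera call takes 0.05 s, during which the arm holds its last target. There are 200 camera calls.

## Task

Pepper is to be weighed out on the kitchen scale: first slide the clear roof of its draught shield fully open by the grip, then pick up the wooden pepper mill and carry it over the things in between. Finish while holding the mill still and upright inside the open shield, centred over the little dish with its foot a finger's breadth (about 15 mm) above the dish's rim. The mill must never touch the dish or the scale; the dish and everything else stay where they stand.

Things in the scene. Friction and masses are not known exactly. Their poses are not given: they have to be found in the camera images.
- scale: Fixed kitchen scale, 170 (x) x 300 (y) mm, origin under its centre, y axis along its length (about world y). y 20 to 150 mm: white display housing. y -150 to 20: weighing chamber with clear panes; panes and aluminium tracks end at z 98 mm; roof open, it is free over y -143 to -16, x -78 to 78. In it a round dark steel plate at x 0, y -81, top z 34.
- roof (a joint): Clear aluminium-framed roof pane of the shield (170 x 164 x 5 mm, its top 104 mm above the worktop). Slides level along the scale's +y axis, about 1.5 N friction, stays where left. 0 = closed, 0.132 m = fully open, at the stop, over the white housing. May start up to 15 mm open.
- roof_grip (a point): Centre line of the roof's upright steel grip, a rounded fin 60 mm long along the scale's x and 12 mm thick along its y (the slide direction), standing from 104 to 136 mm above the worktop in the middle of the roof; this point is 124 mm above the worktop. Moves with the roof; axes as the scale's.
- dish_rim (a point): Centre of the mouth, at rim height, of the small white open ceramic dish (84 mm across, 22 mm high) that stands loose on the weighing plate, its rim 56 mm above the worktop.
- mill_mid (a point): Centre, half-way up, of the turned dark-wood pepper mill: 170 mm high, at most 58 mm across, about 0.18 kg, upright, round about its z axis. Take it from above by its rounded head, 49 mm across, 38 to 74 mm above this point (grip about 55 mm above it); a 12 mm knob ends 85 mm above this point.
- mill_foot (a point): Centre of the mill's flat underside (85 mm below mill_mid).
- food_tin: Bystander: round food tin, 75 mm across, 58 mm high; origin at the centre of its underside.
- mug: Bystander: dark-and-white mug, 82 x 114 mm with the handle (along its y), 97 mm high; origin under the middle of that extent.
- salt_shaker: Bystander: glass salt shaker with a grey cap, 44 mm across, 90 mm high; origin at the centre of its underside.
- spice_jar_a: Bystander: spice jar with a dark cap, 44 mm across, 96 mm high; origin at the centre of its underside.
- spice_jar_b: Bystander: spice jar with a dark cap, 41 mm across, 105 mm high; origin at the centre of its underside.

How it is judged:
By the outcome, as a careful person would: the job done as asked, in the order asked, and still so for the second after the job is handed in, while the arm keeps its last pose, push and grip.
It also fails if it takes over 58 s, if anything falls off the work surface, if the arm or the gripper's body presses on something with over 40 N, if the wrist force passes 120 N, or if a joint passes its speed limit or range.

## Working session

There is one attempt and no reset: what is moved stays moved. The work goes in short steps, Python scripts to look and compute and a shell command to move; the robot and the scene stay as the last step left them, time stands still between calls to the robot, and variables do not carry over. Pictures are saved under pics/ and viewed, at most 10 in all, crops included, and the job is handed in when it is done.

```bash
mkdir -p pics; cat > h.py <<'E'
import numpy as np, cv2
from station import env, get_image
def snap(n,f):
    g=get_image(n); cv2.imwrite('pics/'+f,g['frame']); np.savez('pics/'+f+'.npz',**{k:np.array(g[k]) for k in g}); return g
def load(f): 
    d=np.load('pics/'+f+'.npz'); return {k:d[k] for k in d}
def ray(g,u,v):
    d=np.array([(u-g['cx'])/g['fx'],(v-g['cy'])/g['fy'],1.]); d=np.array(g['rotation'])@d
    return np.array(g['position']),d/np.linalg.norm(d)
def onz(g,u,v,z):
    p,d=ray(g,u,v); return p+d*(z-p[2])/d[2]
def tri(g1,a,g2,b):
    p,d=ray(g1,*a);q,e=ray(g2,*b)
    s=np.linalg.lstsq(np.c_[d,-e],q-p,rcond=None)[0]
    x,y=p+s[0]*d,q+s[1]*e
    return (x+y)/2,np.linalg.norm(x-y)
def proj(g,X):
    c=np.array(g['rotation']).T@(np.array(X)-g['position']); return c[0]/c[2]*g['fx']+g['cx'],c[1]/c[2]*g['fy']+g['cy']
E
python3 - <<'E'
from h import *
np.set_printoptions(precision=4,suppress=True)
for n in('top','side'):
    g=snap(n,n+'1.png'); print(n,g['position'],g['rotation'],g['fx'],g['cx'],g['cy'])
s=env.read_state(); print(s['time_s'],s['ee_pos'],s['ee_rot'],s['gripper_width'],s['ft_force'])
E
```

```text
top [ 0.3202 -0.0673  1.0951] [[-0.0259 -0.988   0.1525]
 [-0.9995  0.0226 -0.023 ]
 [ 0.0193 -0.153  -0.988 ]] 460.21568902688244 316.87584683134213 239.14874878074662
side [ 0.2638 -0.7825  0.5504] [[ 0.9528 -0.1598  0.258 ]
 [-0.3035 -0.5058  0.8075]
 [ 0.0015 -0.8477 -0.5305]] 473.31815143839043 321.7721471662615 232.26893715683502
0.1 [ 0.1467 -0.633   0.4038] [[ 0.9742  0.2258 -0.0005]
 [ 0.2258 -0.9742  0.0016]
 [-0.0001 -0.0017 -1.    ]] 0.08535585750253905 [-0.648   0.3662 -0.4227]
```

View pics/top1.png

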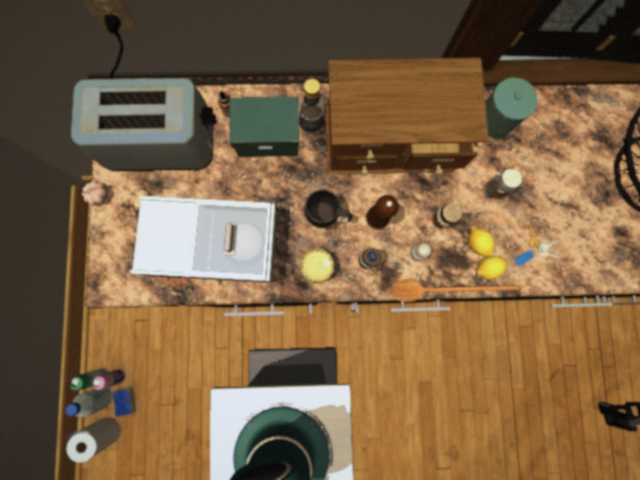

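View pics/side1.png

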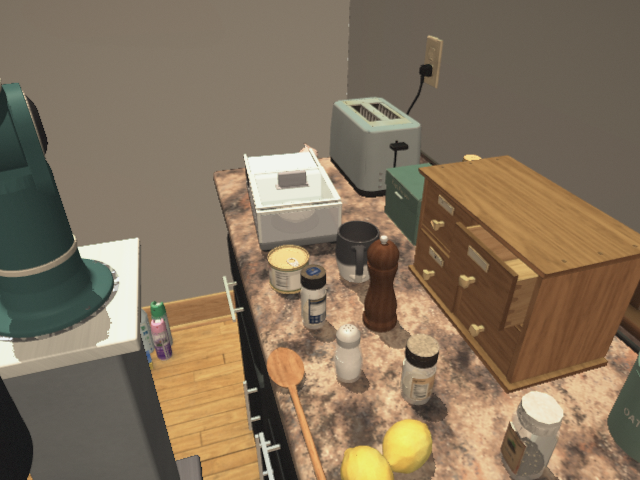

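Top view: scale at u 135–277, v 197–280, with the grip at (231,238) and dish at (247,243). The mill knob is at about (393,203) in top and (383,240) in side. Side view: grip at (292,180), mill head at (383,255). I'll zoom in for exact pixels.

```bash
python3 - <<'E'
from h import *
def crop(f,u,v,w,h,k): 
    return cv2.resize(cv2.imread('pics/'+f)[v:v+h,u:u+w],None,fx=k,fy=k,interpolation=cv2.INTER_CUBIC)
a=crop('top1.png',190,190,100,100,4)      # 400x400
b=crop('side1.png',240,140,100,100,4)
c=crop('top1.png',360,185,50,50,4); d=crop('side1.png',355,230,50,50,4); e=crop('side1.png',355,290,50,50,4); f=crop('top1.png',300,185,50,50,4)
cv2.imwrite('pics/z1.png',np.vstack([np.hstack([a,b]),np.hstack([c,d,e,f])]))
E
```

```text
(no output)
```

View pics/z1.png

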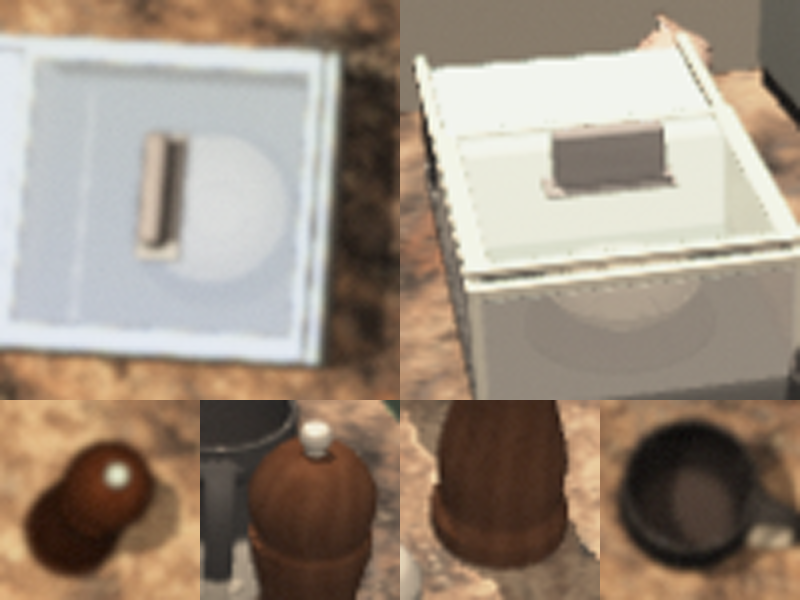

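```bash
python3 - <<'E'
from h import *
np.set_printoptions(precision=4,suppress=True)
t=load('top1.png');s=load('side1.png')
k=lambda x,y,u,v:(x/4-.375+u,y/4-.375+v)
print('grip',tri(t,k(154,189,190,190),s,k(207,127,240,140)))
print('knob',tri(t,k(116,75,360,185),s,k(116,33,355,230)))
print('grip ends', onz(t,*k(157,132,190,190),.136),onz(t,*k(151,246,190,190),.136))
print('scale corners',[onz(t,*k(*p,190,190),.1)[:2] for p in((340,55),(322,365))],[onz(t,*p,.1)[:2] for p in((139,197),(132,274))])
print('dish',onz(t,*k(216,208,190,190),.056))
print('dish side px',proj(s,onz(t,*k(216,208,190,190),.056)))
m=onz(s,*k(100,145,355,290),.0);print('mill foot near-edge pt (z0)',m)
for f,(u,v),(u2,v2),z in (('jarb?',(448,213),(421,350),.1),('jara',(372,258),(313,272),.096),('salt',(423,251),(348,332),.09),('tin',(318,265),(289,256),.058),('mug',(322,208),(358,232),.097)):
    print(f,onz(t,u,v,z),onz(s,u2,v2,z))
E
```

```text
grip (array([0.4778, 0.097 , 0.1348]), np.float64(0.0006823487748006933))
knob (array([ 0.5352, -0.2398,  0.1655]), np.float64(0.00031522687429590476))
grip ends [0.5078 0.0954 0.136 ] [0.4471 0.0983 0.136 ]
scale corners [array([0.5559, 0.0008]), array([0.3851, 0.0125])] [array([0.5766, 0.2989]), array([0.4072, 0.3082])]
dish [0.4787 0.0753 0.056 ]
dish side px (np.float64(295.33823642815884), np.float64(209.22538697491672))
mill foot near-edge pt (z0) [ 0.5342 -0.2539  0.    ]
jarb? [ 0.5258 -0.3831  0.1   ] [ 0.5179 -0.4069  0.1   ]
jara [ 0.4299 -0.2101  0.096 ] [ 0.4352 -0.2005  0.096 ]
salt [ 0.4434 -0.3247  0.09  ] [ 0.4438 -0.3383  0.09  ]
tin [ 0.421  -0.0925  0.058 ] [ 0.422  -0.0925  0.058 ]
mug [ 0.5439 -0.1038  0.097 ] [ 0.5471 -0.1113  0.097 ]
```

Measurements agree: grip top z is 0.135, knob z 0.165, both within about 1 mm. The scale is yawed about −4° and the roof is about 10 mm open. I'll move towards the grip at a safe height.

```bash
python3 -m crank '[{"translation":[0.06,-0.043,0],"rotation":[0,0,0],"gripper":1},{"translation":[0.12,-0.087,0],"rotation":[0,0,0],"gripper":1},{"translation":[0.12,-0.087,0],"rotation":[0,0,0],"gripper":1},{"translation":[0.12,-0.087,0],"rotation":[0,0,0],"gripper":1},{"translation":[0.12,-0.087,0],"rotation":[0,0,0],"gripper":1},{"translation":[0.12,-0.087,0],"rotation":[0,0,0],"gripper":1},{"translation":[0.12,-0.087,0],"rotation":[0,0,0],"gripper":1},{"translation":[0.12,-0.087,0],"rotation":[0,0,0],"gripper":1},{"translation":[0.12,-0.087,0],"rotation":[0,0,0],"gripper":1},{"translation":[0.12,-0.087,0],"rotation":[0,0,0],"gripper":1}]'
cat > d.py <<'E'
import sys; from h import *
np.set_printoptions(precision=4,suppress=True)
s=env.read_state(); R=np.array(s['ee_rot']); T=np.array([float(a) for a in sys.argv[1:4]])
print('t',s['time_s'],'pos',np.array(s['ee_pos']),'units to go',R.T@(T-s['ee_pos'])/.3,'xang',np.degrees(np.arctan2(R[1,0],R[0,0])),'tilt',R[:2,2],'w',s['gripper_width'],s['grasp_force'],'F',np.array(s['ft_force']))
E
python3 d.py .478 .097 .4
```

```text
time_s: 1.1
ee_pos: [0.4248, -0.313, 0.4045]
ee_rot: [[0.974, 0.226, -0.0], [0.226, -0.974, 0.0], [-0.0, -0.0, -1.0]]
ft_force: [0.3, -0.1, 0.2]
gripper_width: 0.0857
grasp_force: 0.0
t 1.1 pos [ 0.4248 -0.313   0.4045] units to go [ 0.4813 -1.2914  0.0151] xang 13.04016970860206 tilt [-0.0003  0.    ] w 0.08567517619727533 0.0 F [ 0.2551 -0.1199  0.1974]
```

```bash
python3 -m crank '[{"translation":[0.048,-0.129,0],"rotation":[0,0,0],"gripper":1},{"translation":[0.048,-0.129,0],"rotation":[0,0,0],"gripper":1},{"translation":[0.048,-0.129,0],"rotation":[0,0,0],"gripper":1},{"translation":[0.048,-0.129,0],"rotation":[0,0,0],"gripper":1},{"translation":[0.048,-0.129,0],"rotation":[0,0,0],"gripper":1},{"translation":[0.048,-0.129,0],"rotation":[0,0,0],"gripper":1},{"translation":[0.048,-0.129,0],"rotation":[0,0,0],"gripper":1},{"translation":[0.048,-0.129,0],"rotation":[0,0,0],"gripper":1},{"translation":[0.048,-0.129,0],"rotation":[0,0,0],"gripper":1},{"translation":[0.048,-0.129,0],"rotation":[0,0,0],"gripper":1}]' >/dev/null
python3 -m crank '[{"translation":[0,0,0],"rotation":[0,0,0.04],"gripper":1},{"translation":[0,0,0],"rotation":[0,0,0.0345],"gripper":1},{"translation":[0,0,0],"rotation":[0,0,0.02],"gripper":1},{"translation":[0,0,0],"rotation":[0,0,0],"gripper":1},{"translation":[0,0,0],"rotation":[0,0,0],"gripper":1}]' >/dev/null
python3 d.py .478 .097 .283
```

```text
t 2.6 pos [0.4768 0.0949 0.4045] units to go [ 0.0037 -0.0073  0.4049] xang -3.869949731791806 tilt [-0.0004 -0.0002] w 0.08503274235840581 0.0 F [ 0.1774 -0.4421  0.126 ]
```

```bash
python3 -m crank '[{"translation":[0.004,-0.007,0.06],"rotation":[0,0,0],"gripper":1},{"translation":[0,0,0.08],"rotation":[0,0,0],"gripper":1},{"translation":[0,0,0.08],"rotation":[0,0,0],"gripper":1},{"translation":[0,0,0.08],"rotation":[0,0,0],"gripper":1},{"translation":[0,0,0.05],"rotation":[0,0,0],"gripper":1},{"translation":[0,0,0.03],"rotation":[0,0,0],"gripper":1},{"translation":[0,0,0.02],"rotation":[0,0,0],"gripper":1},{"translation":[0,0,0],"rotation":[0,0,0],"gripper":1},{"translation":[0,0,0],"rotation":[0,0,0],"gripper":1}]' >/dev/null
python3 d.py .478 .097 .283; python3 -c "
from h import *
g=snap('side','s2.png');cv2.imwrite('pics/s2c.png',cv2.resize(g['frame'][100:250,210:350],None,fx=4,fy=4))"
```

```text
t 3.5 pos [0.4785 0.097  0.2852] units to go [-0.0018  0.0002  0.0074] xang -3.9488624443631704 tilt [0.001  0.0001] w 0.0853892661256232 0.0 F [0.6016 0.9034 0.3256]
```

View pics/s2c.png

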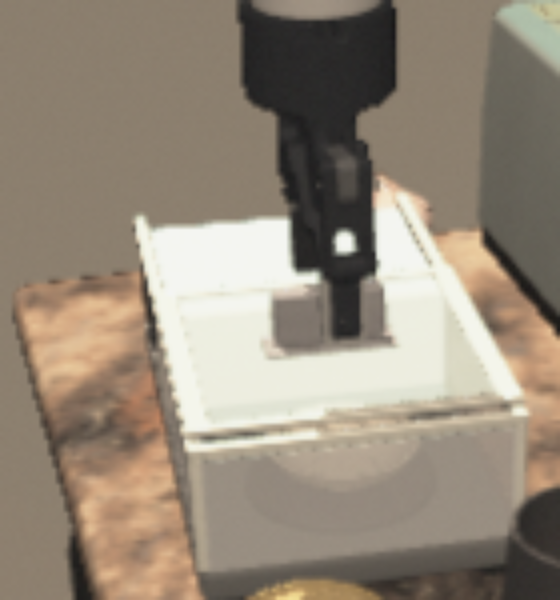

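The fingers straddle the fin (crop about (345,300)), one on the near side and one behind. I'll close on it.

```bash
python3 -m crank '[{"translation":[0,0,0],"rotation":[0,0,0],"gripper":-1},{"translation":[0,0,0],"rotation":[0,0,0],"gripper":-1},{"translation":[0,0,0],"rotation":[0,0,0],"gripper":-1},{"translation":[0,0,0],"rotation":[0,0,0],"gripper":-1},{"translation":[0,0,0],"rotation":[0,0,0],"gripper":-1},{"translation":[0,0,0],"rotation":[0,0,0],"gripper":-1},{"translation":[0,0,0],"rotation":[0,0,0],"gripper":-1},{"translation":[0,0,0],"rotation":[0,0,0],"gripper":-1},{"translation":[0,0,0],"rotation":[0,0,0],"gripper":-1},{"translation":[0,0,0],"rotation":[0,0,0],"gripper":-1}]' 30 >/dev/null
python3 d.py .487 .219 .285
```

```text
t 4.55 pos [0.4783 0.097  0.2848] units to go [ 0.0009 -0.4078 -0.0006] xang -3.973374510662044 tilt [0.0001 0.    ] w 0.011328316980046221 32.71653771400452 F [-1.7099  0.3129  4.0893]
```

```bash
python3 -m crank '[{"translation":[0,-0.02,0],"rotation":[0,0,0],"gripper":-1},{"translation":[0,-0.04,0],"rotation":[0,0,0],"gripper":-1},{"translation":[0,-0.05,0],"rotation":[0,0,0],"gripper":-1},{"translation":[0,-0.05,0],"rotation":[0,0,0],"gripper":-1},{"translation":[0,-0.05,0],"rotation":[0,0,0],"gripper":-1},{"translation":[0,-0.05,0],"rotation":[0,0,0],"gripper":-1},{"translation":[0,-0.05,0],"rotation":[0,0,0],"gripper":-1},{"translation":[0,-0.04,0],"rotation":[0,0,0],"gripper":-1},{"translation":[0,-0.02,0],"rotation":[0,0,0],"gripper":-1},{"translation":[0,0,0],"rotation":[0,0,0],"gripper":-1}]' >/dev/null
python3 d.py .487 .219 .285
python3 -m crank '[{"translation":[0,-0.01,0],"rotation":[0,0,0],"gripper":-1},{"translation":[0,-0.01,0],"rotation":[0,0,0],"gripper":-1},{"translation":[0,-0.01,0],"rotation":[0,0,0],"gripper":-1},{"translation":[0,0,0],"rotation":[0,0,0],"gripper":-1},{"translation":[0,0,0],"rotation":[0,0,0],"gripper":-1}]' >/dev/null
python3 d.py .487 .219 .285
```

```text
t 5.55 pos [0.4869 0.2098 0.2848] units to go [-0.0016 -0.0308 -0.0004] xang -3.8823494512655157 tilt [0.0031 0.0025] w 0.011392256939438601 32.53306031227112 F [ 5.7434  1.1466 -0.4972]
t 6.05 pos [0.4876 0.2177 0.2849] units to go [-0.0022 -0.0042 -0.0005] xang -3.9550943352489734 tilt [0.0029 0.0017] w 0.011476726823308204 32.23451256752014 F [ 5.3991 -0.2049 -0.1185]
```

```bash
for i in 1 2; do python3 -m crank '[{"translation":[0,-0.007,0],"rotation":[0,0,0],"gripper":-1},{"translation":[0,-0.007,0],"rotation":[0,0,0],"gripper":-1},{"translation":[0,0,0],"rotation":[0,0,0],"gripper":-1},{"translation":[0,0,0],"rotation":[0,0,0],"gripper":-1}]' >/dev/null
python3 d.py .487 .219 .285; done
```

```text
t 6.45 pos [0.4879 0.2217 0.2848] units to go [-0.0023  0.0091 -0.0006] xang -3.963596884099199 tilt [0.0028 0.0013] w 0.01176948647085712 32.222169041633606 F [ 5.6472 -1.2987  0.2501]
t 6.85 pos [0.4882 0.224  0.2848] units to go [-0.003   0.0169 -0.0006] xang -4.043123233331411 tilt [ 0.0014 -0.0026] w 0.011293655051469079 32.61570632457733 F [ 4.5363 -6.8169  4.6271]
```

```bash
python3 -m crank '[{"translation":[0,-0.007,0],"rotation":[0,0,0],"gripper":-1},{"translation":[0,-0.005,0],"rotation":[0,0,0],"gripper":-1},{"translation":[0,0,0],"rotation":[0,0,0],"gripper":-1},{"translation":[0,0,0],"rotation":[0,0,0],"gripper":-1}]' >/dev/null
python3 d.py .487 .219 .285
python3 -m crank '[{"translation":[0,0.01,0],"rotation":[0,0,0],"gripper":-1},{"translation":[0,0,0],"rotation":[0,0,0],"gripper":-1},{"translation":[0,0,0],"rotation":[0,0,0],"gripper":-1}]'>/dev/null
python3 d.py .487 .219 .285
```

```text
t 7.25 pos [0.4886 0.225  0.2848] units to go [-0.0038  0.0202 -0.0006] xang -4.149933893788858 tilt [-0.0006 -0.008 ] w 0.01149124880429072 33.72439920902252 F [  1.9004 -15.6264  10.7449]
t 7.55 pos [0.4883 0.2241 0.2848] units to go [-0.0031  0.0174 -0.0005] xang -4.06732765969719 tilt [ 0.0012 -0.0033] w 0.01119760076672856 32.69214391708374 F [ 4.6916 -8.3372  5.7369]
```

The stop is reached: force climbs while motion ends. I'll relax, release, rise and look.

```bash
python3 -m crank '[{"translation":[0,0.008,0],"rotation":[0,0,0],"gripper":-1},{"translation":[0,0,0],"rotation":[0,0,0],"gripper":-1},{"translation":[0,0,0],"rotation":[0,0,0],"gripper":1},{"translation":[0,0,0],"rotation":[0,0,0],"gripper":1},{"translation":[0,0,0],"rotation":[0,0,0],"gripper":1},{"translation":[0,0,0],"rotation":[0,0,0],"gripper":1},{"translation":[0,0,0],"rotation":[0,0,0],"gripper":1},{"translation":[0,0,0],"rotation":[0,0,0],"gripper":1}]'>/dev/null
python3 d.py .5352 -.2398 .44
python3 -m crank '[{"translation":[0,0,-0.04],"rotation":[0,0,0],"gripper":1},{"translation":[0,0,-0.08],"rotation":[0,0,0],"gripper":1},{"translation":[0,0,-0.1],"rotation":[0,0,0],"gripper":1},{"translation":[0,0,-0.1],"rotation":[0,0,0],"gripper":1},{"translation":[0,0,-0.1],"rotation":[0,0,0],"gripper":1},{"translation":[0,0,-0.06],"rotation":[0,0,0],"gripper":1},{"translation":[0,0,-0.04],"rotation":[0,0,0],"gripper":1},{"translation":[0,0,0],"rotation":[0,0,0],"gripper":1}]'>/dev/null
python3 d.py .5352 -.2398 .44
```

```text
t 8.35 pos [0.4869 0.2233 0.2846] units to go [ 0.267  1.529 -0.518] xang -3.9506007254153146 tilt [-0.0002 -0.    ] w 0.08597242536698965 0.0 F [-1.0817  0.0337  1.6659]
t 9.15 pos [0.4871 0.2234 0.4427] units to go [0.2666 1.5293 0.0077] xang -3.967838803610431 tilt [0.0034 0.0012] w 0.0855376538640907 0.0 F [0.1348 0.2162 0.0182]
```

```bash
python3 -m crank '[{"translation":[0.013,0.07,0],"rotation":[0,0,0],"gripper":1},{"translation":[0.027,0.155,0],"rotation":[0,0,0],"gripper":1},{"translation":[0.027,0.155,0],"rotation":[0,0,0],"gripper":1},{"translation":[0.027,0.155,0],"rotation":[0,0,0],"gripper":1},{"translation":[0.027,0.155,0],"rotation":[0,0,0],"gripper":1},{"translation":[0.027,0.155,0],"rotation":[0,0,0],"gripper":1},{"translation":[0.027,0.155,0],"rotation":[0,0,0],"gripper":1},{"translation":[0.027,0.155,0],"rotation":[0,0,0],"gripper":1},{"translation":[0.027,0.155,0],"rotation":[0,0,0],"gripper":1},{"translation":[0.027,0.155,0],"rotation":[0,0,0],"gripper":1}]'>/dev/null
python3 -m crank '[{"translation":[0.011,0.064,0],"rotation":[0,0,0],"gripper":1},{"translation":[0,0,0],"rotation":[0,0,0],"gripper":1},{"translation":[0,0,0],"rotation":[0,0,0],"gripper":1}]'>/dev/null
python3 d.py .5352 -.2398 .297
python3 - <<'E'
from h import *
t=snap('top','t3.png');s=snap('side','s3.png')
a=cv2.resize(t['frame'][185:285,125:285],None,fx=3.5,fy=3.5,interpolation=cv2.INTER_CUBIC)
a=cv2.resize(t['frame'][190:290,190:290],None,fx=4,fy=4,interpolation=cv2.INTER_CUBIC)
b=cv2.resize(s['frame'][145:245,240:340],None,fx=4,fy=4,interpolation=cv2.INTER_CUBIC)
c=s['frame'][190:390,250:450]; d=cv2.resize(t['frame'][180:280,120:420],None,fx=2,fy=2)
cv2.imwrite('pics/z3.png',np.vstack([np.hstack([a,b]),np.hstack([c,d])]))
E
```

```text
t 10.45 pos [ 0.535  -0.2394  0.4393] units to go [0.0018 0.0021 0.4745] xang -3.9639015603071424 tilt [-0.0022  0.0017] w 0.08540740937412677 0.0 F [-0.1197  0.0016 -1.3099]
```

View pics/z3.png

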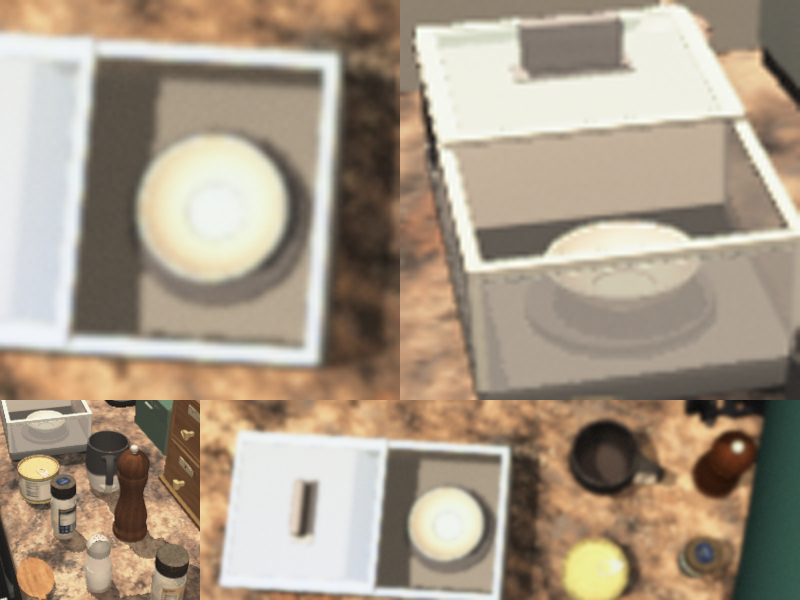

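Roof is over the housing, at the stop. The dish is undisturbed at top-crop centre (213,208), and the mill is in place. Now I'll descend on the mill head.

```bash
python3 - <<'E'
from h import *
t=load('t3.png');s=load('s3.png')
k=lambda x,y,u,v:(x/4-.375+u,y/4-.375+v)
print('dish',tri(t,k(213.5,208,190,190),s,k(222,255,240,145)),onz(t,*k(213.5,208,190,190),.056))
E
python3 -m crank '[{"translation":[0.002,0.002,0.05],"rotation":[0,0,0],"gripper":1},{"translation":[0,0,0.09],"rotation":[0,0,0],"gripper":1},{"translation":[0,0,0.09],"rotation":[0,0,0],"gripper":1},{"translation":[0,0,0.08],"rotation":[0,0,0],"gripper":1},{"translation":[0,0,0.07],"rotation":[0,0,0],"gripper":1},{"translation":[0,0,0.06],"rotation":[0,0,0],"gripper":1},{"translation":[0,0,0.034],"rotation":[0,0,0],"gripper":1},{"translation":[0,0,0.02],"rotation":[0,0,0],"gripper":1},{"translation":[0,0,0],"rotation":[0,0,0],"gripper":1},{"translation":[0,0,0],"rotation":[0,0,0],"gripper":1}]'>/dev/null
python3 d.py .5352 -.2398 .291
python3 -c "
from h import *
g=snap('side','s4.png');cv2.imwrite('pics/s4c.png',cv2.resize(g['frame'][180:350,280:480],None,fx=3,fy=3))"
```

```text
dish (array([0.47850347, 0.076547  , 0.05744842]), np.float64(8.258200030237897e-05)) [0.47868327 0.07675426 0.056     ]
t 11.55 pos [ 0.5361 -0.2404  0.2931] units to go [-0.0031 -0.0019  0.0069] xang -3.94278745489543 tilt [ 0.0011 -0.0004] w 0.08544741206884093 0.0 F [ 0.4562 -0.7099  0.5255]
```

View pics/s4c.png

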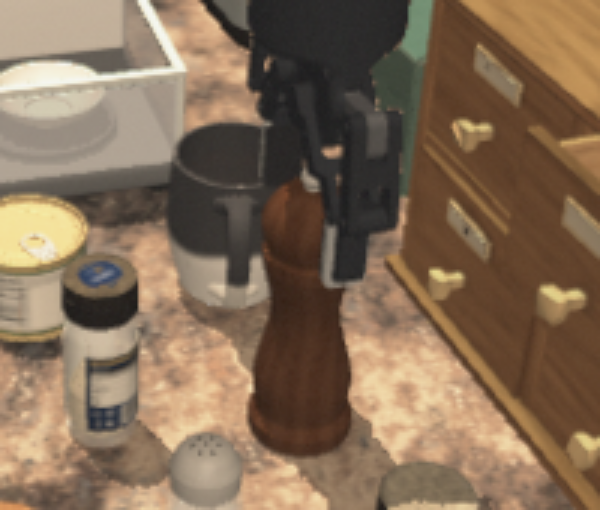

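The fingers straddle the head, with the near pad at crop (345,265) and the knob below the palm at (310,185). Closing.

```bash
python3 -m crank '[{"translation":[-0.003,0,0],"rotation":[0,0,0],"gripper":0.6},{"translation":[0,0,0],"rotation":[0,0,0],"gripper":0.3},{"translation":[0,0,0],"rotation":[0,0,0],"gripper":-1},{"translation":[0,0,0],"rotation":[0,0,0],"gripper":-1},{"translation":[0,0,0],"rotation":[0,0,0],"gripper":-1},{"translation":[0,0,0],"rotation":[0,0,0],"gripper":-1},{"translation":[0,0,0],"rotation":[0,0,0],"gripper":-1},{"translation":[0,0,0],"rotation":[0,0,0],"gripper":-1}]' 45 >/dev/null
python3 d.py .5352 -.2398 .45
python3 -m crank '[{"translation":[0,0,-0.01],"rotation":[0,0,0],"gripper":-1},{"translation":[0,0,-0.02],"rotation":[0,0,0],"gripper":-1},{"translation":[0,0,-0.03],"rotation":[0,0,0],"gripper":-1},{"translation":[0,0,-0.02],"rotation":[0,0,0],"gripper":-1},{"translation":[0,0,0],"rotation":[0,0,0],"gripper":-1},{"translation":[0,0,0],"rotation":[0,0,0],"gripper":-1}]' >/dev/null
python3 d.py .5352 -.2398 .46
python3 -c "
from h import *
g=snap('side','s5.png');cv2.imwrite('pics/s5c.png',cv2.resize(g['frame'][180:350,280:480],None,fx=3,fy=3))"
```

```text
t 12.4 pos [ 0.5353 -0.2406  0.2934] units to go [ 0.0004 -0.0024 -0.5219] xang -3.9608852386433644 tilt [ 0.0016 -0.0008] w 0.04598259904480425 45.9859599173069 F [-0.1303  0.1466  6.2513]
t 13.0 pos [ 0.5348 -0.2405  0.3167] units to go [ 0.0013 -0.0024 -0.4777] xang -3.9664553576939103 tilt [ 0.0003 -0.0002] w 0.04624000944124113 46.377153005450964 F [-0.2722 -0.2129 -1.8431]
```

View pics/s5c.png

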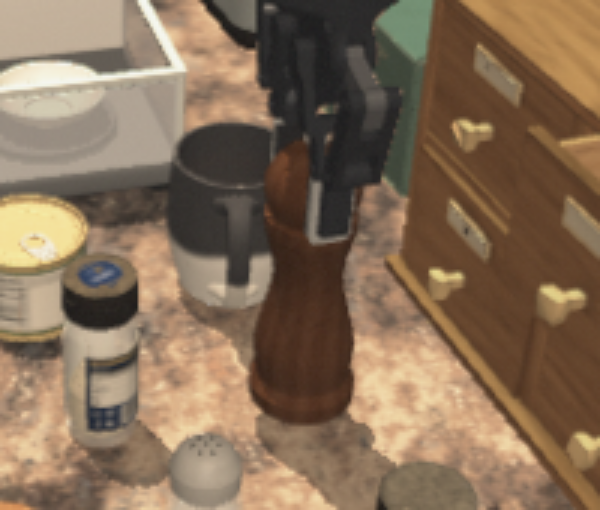

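Lifted cleanly and upright, with a load of 1.8 N. I'll raise and carry it over at a foot height of about 0.165 m.

```bash
python3 -m crank '[{"translation":[0,0,-0.03],"rotation":[0,0,0],"gripper":-1},{"translation":[0,0,-0.06],"rotation":[0,0,0],"gripper":-1},{"translation":[0,0,-0.08],"rotation":[0,0,0],"gripper":-1},{"translation":[0,0,-0.08],"rotation":[0,0,0],"gripper":-1},{"translation":[0,0,-0.08],"rotation":[0,0,0],"gripper":-1},{"translation":[0,0,-0.08],"rotation":[0,0,0],"gripper":-1},{"translation":[0,0,-0.05],"rotation":[0,0,0],"gripper":-1},{"translation":[0,0,-0.02],"rotation":[0,0,0],"gripper":-1},{"translation":[0,0,0],"rotation":[0,0,0],"gripper":-1}]' >/dev/null
python3 d.py .4786 .0767 .46
python3 -m crank '[{"translation":[-0.01,-0.04,0],"rotation":[0,0,0],"gripper":-1},{"translation":[-0.02,-0.08,0],"rotation":[0,0,0],"gripper":-1},{"translation":[-0.03,-0.12,0],"rotation":[0,0,0],"gripper":-1},{"translation":[-0.03,-0.12,0],"rotation":[0,0,0],"gripper":-1},{"translation":[-0.03,-0.12,0],"rotation":[0,0,0],"gripper":-1},{"translation":[-0.03,-0.12,0],"rotation":[0,0,0],"gripper":-1},{"translation":[-0.03,-0.12,0],"rotation":[0,0,0],"gripper":-1},{"translation":[-0.03,-0.12,0],"rotation":[0,0,0],"gripper":-1},{"translation":[-0.03,-0.12,0],"rotation":[0,0,0],"gripper":-1},{"translation":[-0.02,-0.08,0],"rotation":[0,0,0],"gripper":-1}]' >/dev/null
python3 -m crank '[{"translation":[0,0,0],"rotation":[0,0,0],"gripper":-1},{"translation":[0,0,0],"rotation":[0,0,0],"gripper":-1},{"translation":[0,0,0],"rotation":[0,0,0],"gripper":-1}]' >/dev/null
python3 d.py .4786 .0767 .40
python3 - <<'E'
from h import *
s=snap('side','s6.png'); t=snap('top','t6.png')
b=cv2.resize(s['frame'][70:270,210:390],None,fx=3,fy=3,interpolation=cv2.INTER_CUBIC)
cv2.imwrite('pics/z6.png',b)
E
```

```text
t 13.95 pos [ 0.5349 -0.2404  0.4613] units to go [-0.2601 -1.0417  0.0034] xang -3.958343763129065 tilt [ 0.0013 -0.0007] w 0.0462792662984705 46.55569240450859 F [-0.132  -0.046  -2.7408]
t 15.25 pos [0.4785 0.0753 0.4598] units to go [ 0.0004 -0.0047  0.1994] xang -4.033399493439358 tilt [-0.0013 -0.0006] w 0.046117170973362674 46.72474192455411 F [ 0.347   0.1638 -2.6511]
```

View pics/z6.png

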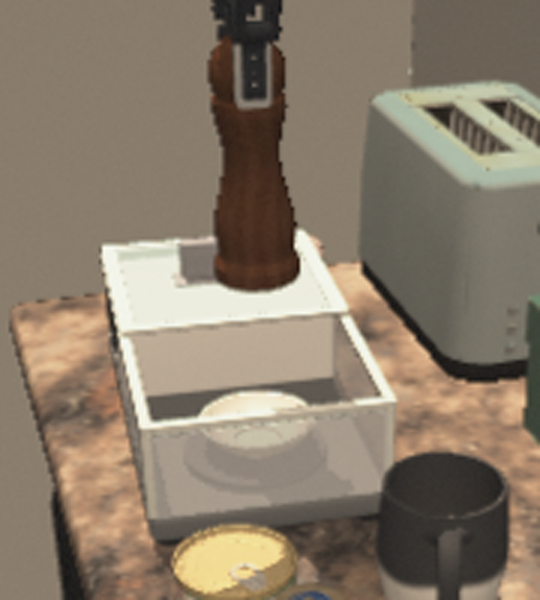

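Mill held upright above the open chamber, foot at crop (257,288). I'll lower it in two steps.

```bash
python3 -m crank '[{"translation":[0,-0.004,0.02],"rotation":[0,0,0],"gripper":-1},{"translation":[0,0,0.04],"rotation":[0,0,0],"gripper":-1},{"translation":[0,0,0.06],"rotation":[0,0,0],"gripper":-1},{"translation":[0,0,0.06],"rotation":[0,0,0],"gripper":-1},{"translation":[0,0,0.05],"rotation":[0,0,0],"gripper":-1},{"translation":[0,0,0.03],"rotation":[0,0,0],"gripper":-1},{"translation":[0,0,0.02],"rotation":[0,0,0],"gripper":-1},{"translation":[0,0,0.01],"rotation":[0,0,0],"gripper":-1},{"translation":[0,0,0],"rotation":[0,0,0],"gripper":-1},{"translation":[0,0,0],"rotation":[0,0,0],"gripper":-1}]' >/dev/null
python3 d.py .4786 .0767 .3644
python3 - <<'E'
from h import *
s=snap('side','s7.png')
st=env.read_state(); p=np.array(st['ee_pos']); F=p-[0,0,.2934]
q=np.array([proj(s,F+[.029*np.cos(a),.029*np.sin(a),0]) for a in np.linspace(0,6.28,60)])
print('foot pred',F,'px bottom',q[q[:,1].argmax()],'u',q[:,0].min(),q[:,0].max())
D=np.array([.4786,.0767,.056]); r=np.array([proj(s,D+[.042*np.cos(a),.042*np.sin(a),0]) for a in np.linspace(0,6.28,60)])
im=cv2.resize(s['frame'][120:250,230:350],None,fx=4.5,fy=4.5,interpolation=cv2.INTER_CUBIC)
for c,col in((q,(0,255,0)),(r,(255,0,0))):
    for u,v in c: cv2.circle(im,(int((u-230+.5)*4.5),int((v-120+.5)*4.5)),1,col,-1)
cv2.imwrite('pics/z7.png',im)
E
```

```text
t 16.35 pos [0.4789 0.0774 0.374 ] units to go [-0.0009  0.0025  0.0318] xang -3.962198123271931 tilt [0.001  0.0001] w 0.0463799643210079 46.73370972275734 F [-0.539  -0.2745 -2.2682]
foot pred [0.47887911 0.07742651 0.08060183] px bottom [293.61816293 205.18196904] u 281.0895704209373 308.5927724844562
```

View pics/z7.png

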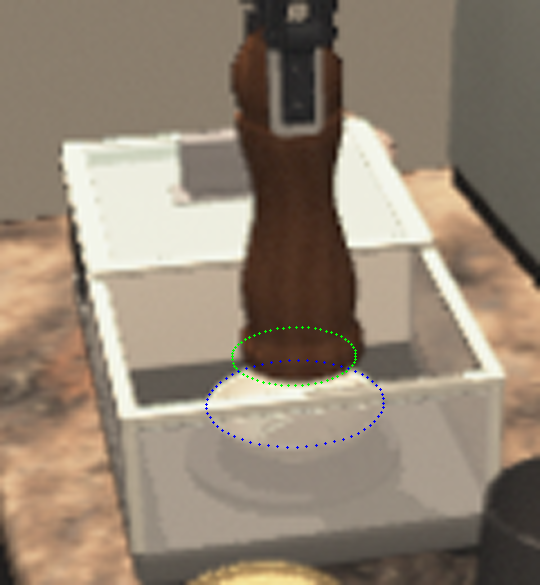

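Foot seems about 3 mm off the predicted ellipse, toward +x. I'll measure it by mask, using the original resting image as the reference.

```bash
python3 - <<'E'
from h import *
def mask(f,box):
    g=load(f);u0,u1,v0,v1=box
    im=g['frame'].astype(int); b,gr,r=im[...,0],im[...,1],im[...,2]
    m=((r-b>12)&(r<125)&(r>1.35*gr)).astype(np.uint8); k=np.zeros_like(m);k[v0:v1,u0:u1]=m[v0:v1,u0:u1]
    n,l,st,c=cv2.connectedComponentsWithStats(k); i=1+st[1:,4].argmax(); k=(l==i)
    return g,k
for f,box,F in(('side1.png',(350,410,230,340),[.5352,-.2398,0]),('s5.png',(350,410,200,340),[.5350,-.2405,.0233]),('s6.png',(270,320,80,175),[.4785,.0753,.1664]),('s7.png',(270,330,120,215),[.4789,.0774,.0806])):
    g,k=mask(f,box); F=np.array(F)
    rows=np.where(k.any(1))[0]; vb=rows[-1]
    ext=[(np.where(k[v])[0][0],np.where(k[v])[0][-1]) for v in rows]
    q=np.array([proj(g,F+[.0275*np.cos(a),.0275*np.sin(a),0]) for a in np.linspace(0,6.28,90)])
    base=ext[-14:]; L=min(e[0] for e in base);Rr=max(e[1] for e in base)
    print(f,'rows',rows[0],vb,'foot u',L,Rr,(L+Rr+1)/2-.5,'pred u',q[:,0].min().round(1),q[:,0].max().round(1),'pred c',proj(g,F)[0].round(1),'pred bottom',q[:,1].max().round(1),'meas bottom',vb+.5)
    # mid of silhouette along rows vs axis projection
    for z in(.02,.05,.08,.11):
        u,v=proj(g,F+[0,0,z]); i=int(round(v)); w=np.where(k[i])[0]
        print('  z',z,'axis u',round(u,1),'sil mid',(w[0]+w[-1])/2,w[-1]-w[0]+1)
E
```

```text
side1.png rows 239 331 foot u 363 396 379.5 pred u 360.5 393.2 pred c 376.8 pred bottom 331.7 meas bottom 331.5
  z 0.02 axis u 377.6 sil mid 379.5 32
  z 0.05 axis u 378.7 sil mid 380.0 29
  z 0.08 axis u 379.9 sil mid 381.0 23
  z 0.11 axis u 381.2 sil mid 382.0 29
s5.png rows 227 321 foot u 364 397 380.5 pred u 361.2 394.4 pred c 377.7 pred bottom 321.4 meas bottom 321.5
  z 0.02 axis u 378.5 sil mid 380.0 33
  z 0.05 axis u 379.7 sil mid 381.0 31
  z 0.08 axis u 381.0 sil mid 382.0 23
  z 0.11 axis u 382.3 sil mid 383.5 30
s6.png rows 82 165 foot u 282 309 295.5 pred u 280.0 307.4 pred c 293.7 pred bottom 166.9 meas bottom 165.5
  z 0.02 axis u 293.4 sil mid 295.0 25
  z 0.05 axis u 293.0 sil mid 294.5 24
  z 0.08 axis u 292.5 sil mid 293.5 18
  z 0.11 axis u 292.0 sil mid 293.0 23
s7.png rows 126 203 foot u 284 309 296.5 pred u 281.8 307.9 pred c 294.9 pred bottom 204.8 meas bottom 203.5
  z 0.02 axis u 294.6 sil mid 296.0 23
  z 0.05 axis u 294.2 sil mid 296.0 23
  z 0.08 axis u 293.7 sil mid 295.0 17
  z 0.11 axis u 293.3 sil mid 294.0 21
```

The offset is the same at rest and while carried, so the mill is not tilted; it sits about 2 mm toward +x. I'll trim x by −2 mm and lower the last 10 mm.

```bash
python3 -m crank '[{"translation":[-0.004,0.001,0.01],"rotation":[0,0,0],"gripper":-1},{"translation":[-0.004,0.001,0.012],"rotation":[0,0,0],"gripper":-1},{"translation":[0,0,0.008],"rotation":[0,0,0],"gripper":-1},{"translation":[0,0,0.004],"rotation":[0,0,0],"gripper":-1},{"translation":[0,0,0],"rotation":[0,0,0],"gripper":-1},{"translation":[0,0,0],"rotation":[0,0,0],"gripper":-1},{"translation":[0,0,0],"rotation":[0,0,0],"gripper":-1}]' >/dev/null
python3 d.py .4766 .0767 .3638
python3 - <<'E'
from h import *
s=snap('side','s8.png');t=snap('top','t8.png')
D=np.array([.4786,.0767,.056])
st=env.read_state()
F=np.array([.4786,.0767,st['ee_pos'][2]-.2934]);print('foot z',F[2])
out=[]
for g,(u0,v0),k in((s,(250,150),5),(t,(195,195),5)):
    im=cv2.resize(g['frame'][v0:v0+100,u0:u0+80],None,fx=k,fy=k,interpolation=cv2.INTER_CUBIC)
    for c,r,col in((F,.0275,(0,255,0)),(D,.042,(255,0,0))):
        for a in np.linspace(0,6.28,40):
            u,v=proj(g,c+[r*np.cos(a),r*np.sin(a),0]); cv2.circle(im,(int((u-u0+.5)*k),int((v-v0+.5)*k)),1,col,-1)
    out.append(im)
cv2.imwrite('pics/z8.png',np.hstack(out))
E
```

```text
t 17.1 pos [0.4763 0.0769 0.3633] units to go [ 0.001   0.0007 -0.0015] xang -3.9623645154645883 tilt [0.0002 0.    ] w 0.04587501915200371 46.72711204737425 F [-0.2812 -0.203  -2.357 ]
foot z 0.06996055211163305
```

View pics/z8.png

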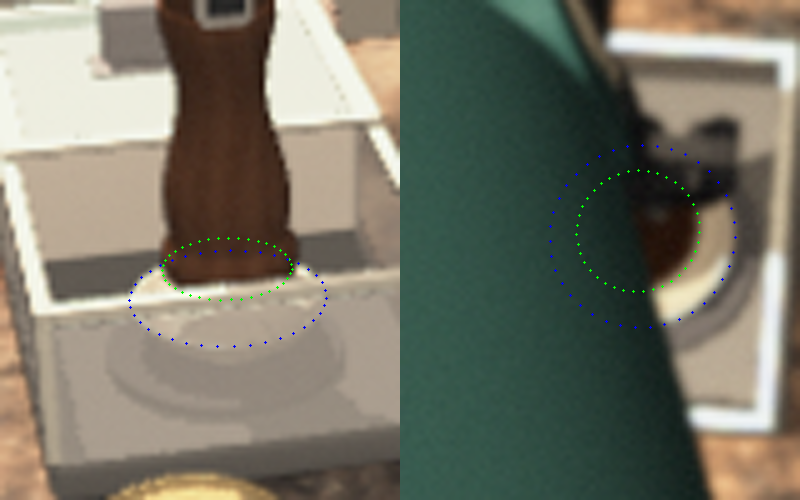

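Side view: the foot spans crop u 162–300 against the target circle 163–294, and its bottom is hidden by the track. Top view: the brown foot's right edge is at 697 against 700, inside the dish rim. It's centred within about 1–2 mm, with a gap of about 14–16 mm, steady and upright.

```bash
python3 -c "
from h import *
print(env.read_state()['joint_vel']); print(env.hand_in())"
```

```text
[ 0.00013655 -0.00100414  0.0004967   0.00278094 -0.00137273 -0.00187138
 -0.00075925]
the job is handed in; nothing more can be done
None
```

The roof is open to its stop, the job is handed in at about 17 s of the 58 s, and the mill is held still and upright over the dish, centred to about 2 mm with its foot an estimated 14–16 mm above the rim (worked out from the arm's pose, because the shield's track hid the foot in the last picture).

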